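# Condiments on the rack in order of height

### The arm

A 6-joint arm with a two-finger parallel gripper is mounted at the origin on a cart in front of the work surface, level with it; the furniture and walls round the work are solid. World frame = base frame: x ahead of the robot, y to its left, z up, the work surface at z = 0. Lengths are in m, angles in rad, forces in N, time in s.
With the tool pointing down it reaches from about 0.25 to 0.775 m from the base axis. Payload 4 kg.
Tool frame: the origin (TCP) lies at the centre of the arm's flange, where the gripper is bolted on; the fingertips stand 199 mm ahead of it and the grasp point (between the pads) lies 180 mm ahead of it; z points along the fingers, y is the line along which they close (so a half turn about z gives the same grasp; the last joint's range is limited). The gripper opens to 94 mm and grips with 3 to 60 N. Pads are 16 mm wide; open, the fingers measure 119 mm over their backs; the gripper's body (75 mm by 177 mm) begins 78 mm behind the grasp point.
Start: joints at [1.048, 0.087, 1.371, -0, 1.684, -0.103], TCP at [0.224, 0.502, 0.405] pointing down, gripper open.
Joint ranges: [-3.1, 3.1], [-0.76, 2.03], [0.27, 2.55], [-1.08, 4.22], [0.17, 2.65], [-2.57, 2.57]. Speed limits (rad/s): [2.79, 2.79, 3.14, 3.14, 3.14, 3.14].

### API

Orientations are given as [roll, pitch, yaw] about the fixed x, y, z axes, in that order (R = Rz(yaw) Ry(pitch) Rx(roll)).
In Python, from bench import robot, eyes, models gives the robot as it stands.
- The arm moves only by the tool step_arm, never from a script. Its argument "commands" is a list that holds one entry, the list of rows, each a list of 7 numbers: the shift along the tool's x, y, z in mm, then the turn, a rotation vector about the tool's x, y, z in rad, then the finger opening in mm, from 0 to 94. In form: [[[tx, ty, tz, wx, wy, wz, gripper], ...]]. A call has 1 to 20 rows; each row shifts and turns the commanded pose from where the row before left it, along the tool's axes as they then stand; what a row does not reach is not made up. A row lasts 1/8 s, in which the tool goes at most 62.5 mm and 10.7 degrees, less where a joint would pass 70% of its speed; a pose out of reach is approached as far as the arm can. A call is refused whole if a number of a shift passes 62.5 or a number of a turn 0.188, either way. A call with a gripper value outside its range is refused whole. The fingers move at their own pace and stop on an object; the grip force is fixed at half the most. Time passes only in rows, so rows that do not move let the fingers close. It gives the time, the measured TCP pose, the force, the opening and the grip force at its end, in the units of the state.
- robot.get_obs(): the state, without advancing time (a new reading comes with each control period).
- eyes.snapshot(name): name is "scene" or "top" or "wrist"; returns a dict with "color" (480x640x3 uint8, red, green, blue), "camera_matrix" (3x3 intrinsics, pixels), "eye" and "rotation" of the camera in the world; the wrist camera has in their place "tool_from_camera" (4x4, takes a point from camera to tool coordinates, whose origin is the TCP and whose axes are the flange's). Camera axes: x right, y up, looking along -z (the intrinsics and any distortion apply to the point x, -y, -z); pixel columns grow to the right and rows downward; lengths in m; the calibration is good to about 2 mm. A picture is of the moment at which its call begins: read the wrist's pose just before it. There is no depth.
- robot.close_job(): hands the job in; it is judged then, once.
Trained networks look in a picture, given as the dict that the camera call returned (one of the last four; its "shot" number tells which), for a name from the list of things; names that differ only in an ending like _2 or _b are one class to them, and where a whole thing is asked for, a point or a joint stands for the part that bears it (a point fixed in the world has none). Each returns a list of dicts, best first, with "confidence" (0 to 1); they miss things now and then, are a little off and sometimes report something else, mostly with a low value. They report only what shows in the picture. A call takes as long as a camera call. They do not tell look-alikes from the thing itself.
- models.masks_of(picture, query): "mask" (480x640 bool, what is visible of it) and "xy" ([column, row] in pixels, amid what is visible of it).
- models.tip_of(picture, query): "xy" ([column, row] in pixels: a listed point, or the origin of a listed thing).
The state is a dict: "time": time; "joint_positions": joint angles; "qvel": joint speeds; "joint_torque": joint torques, N m; "tool_pos": TCP position; "ee_rot": TCP orientation; "wrist_force": force on the tool from outside, world axes, zero at the start; "wrist_torque": the same for the moment, N m; "width": finger opening in m; "finger_force": force on a finger pad.
Only numpy, scipy, OpenCV 4.12 (cv2) and the standard library are available. Lean on these libraries where they do the work, as an engineer would, in place of code of your own. Each camera call takes 0.05 s, during which the arm holds its last target. There are 200 camera calls.

### The job

Tidy the four condiments (sauce bottle, pepper mill, spice jar and salt pot) that stand in front of the rack onto it, one upright and centred on each cork pad, in order of height: the tallest next to the rack's tall wooden end, stepping down to the lowest at the wire end. Leave the white bowl behind the rack where it stands.

Things in the scene. Friction and masses are not known exactly. Their poses are not given: they have to be found in the camera images.
- bottle_mid (a point): Sauce bottle with yellow cap, the tallest: 183 mm high, about 0.2 kg, upright on the worktop. To the touch it is a cylinder of 47 mm up to 90 mm above the foot, then tapers evenly to 22 mm at the top of the cap (the hollow of the neck is filled in): 33 mm across at 140 mm, 28 mm at 160 mm, good to grip. Point: on its axis, half-way up (91.5 mm above its foot); z up.
- mill_mid (a point): Turned dark-wood pepper mill, 142 mm high, 49 mm across at the foot, with a narrow waist, about 0.18 kg. Its head is a cylinder 42 mm across from 96 to 122 mm above the foot (a good place to grip); above it a small dome and knob. Stands upright on the worktop. Point: on its axis, half-way up (71 mm above its foot); z up.
- jar_mid (a point): Spice jar with a yellow cap and printed label, in front of the rack (the jars far back by the wall are not part of the job), 100 mm high, about 45 mm across, about 0.11 kg. The cap is a cylinder 44 mm across from 80 to 100 mm above the foot. Stands upright on the worktop. Point: on its axis, half-way up (50 mm above its foot); z up.
- cellar_mid (a point): Small steel salt pot with a shut lid (fixed) and a tiny black knob, the lowest: 61 mm high, about 0.15 kg. Cylinder 50 mm across up to 42 mm above the foot, lid rim 53 mm across from 42 to 46 mm. Stands upright on the worktop. Point: on its axis, half-way up (30.5 mm above its foot); z up.
- pad_a: Round flat cork pad, 60 mm across, 3 mm thick, fixed on the rack, top 18 mm above the worktop. Origin: centre of its underside, 15 mm above the worktop. One of four in a straight row, 86 mm apart centre to centre, on a wooden board 92 mm wide, 404 mm long and 15 mm high. This is the first from the row's +y end, on the robot's left; the rack's tall end may be at either end.
- pad_b: Round flat cork pad, 60 mm across, 3 mm thick, fixed on the rack, top 18 mm above the worktop. Origin: centre of its underside, 15 mm above the worktop. One of four in a straight row, 86 mm apart centre to centre, on a wooden board 92 mm wide, 404 mm long and 15 mm high. This is the second from the row's +y end, on the robot's left; the rack's tall end may be at either end.
- pad_c: Round flat cork pad, 60 mm across, 3 mm thick, fixed on the rack, top 18 mm above the worktop. Origin: centre of its underside, 15 mm above the worktop. One of four in a straight row, 86 mm apart centre to centre, on a wooden board 92 mm wide, 404 mm long and 15 mm high. This is the third from the row's +y end, on the robot's left; the rack's tall end may be at either end.
- pad_d: Round flat cork pad, 60 mm across, 3 mm thick, fixed on the rack, top 18 mm above the worktop. Origin: centre of its underside, 15 mm above the worktop. One of four in a straight row, 86 mm apart centre to centre, on a wooden board 92 mm wide, 404 mm long and 15 mm high. This is the fourth from the row's +y end, on the robot's left; the rack's tall end may be at either end.
- tall_end: Tall end of the rack: upright wooden panel with an arched top, 86 mm wide, 16 mm thick, its top 125 mm above the worktop, fixed; its centre is 57 mm beyond the centre of the pad next to it, in line with the row. Origin: centre of its underside, 15 mm above the worktop. The rack's other end has only a thin steel wire hoop, its top 36 mm above the worktop.
- bowl_2: White bowl, 115 mm across and 51 mm high, loose, standing on the worktop behind the rack; not part of the job. Origin: centre of its underside.
Mind the look-alikes: they are no part of the job. Leave any pink or yellow look-alike of the part that bears cellar_mid alone.

How it is judged:
By the outcome, as a careful person would: the job done as asked, in the order asked, and still so for the second after the job is handed in, with the robot touching nothing.
It also fails if it takes over 112 s, if anything falls off the work surface, if the arm or the gripper's body presses on something with over 40 N, if the wrist force passes 120 N, or if a joint passes its speed limit or range.

## Working session

There is one attempt and no reset: what is moved stays moved. The work goes in short steps, Python scripts to look and compute and a tool call to move; the robot and the scene stay as the last step left them, time stands still between calls to the robot, and variables do not carry over. Pictures are saved under pics/ and viewed, at most 14 in all, crops included, and the job is handed in when it is done.

Besides the shell and the picture viewer there is one more tool, called after "Call:" as name(argument=value, ...) on one line, values as JSON. step_arm: Moves the arm, as the interface text tells. Its arguments: {"type":"object","properties":{"commands":{"type":"array"}},"required":["commands"]}

```bash
mkdir -p pics; cat > h.py <<'E'
import numpy as np, cv2
from bench import robot, eyes, models
from scipy.spatial.transform import Rotation as R
def cam(p):
    """eye, rotation (world from camera), K"""
    if "eye" in p: return np.array(p["eye"]),np.array(p["rotation"]),np.array(p["camera_matrix"])
    o=p["obs"]; T=np.array(p["tool_from_camera"]); Rt=R.from_euler("xyz",o["ee_rot"]).as_matrix() if len(o["ee_rot"])==3 else np.array(o["ee_rot"])
    return np.array(o["tool_pos"])+Rt@T[:3,3],Rt@T[:3,:3],np.array(p["camera_matrix"])
def snap(n):
    o=robot.get_obs(); p=eyes.snapshot(n); 
    p["obs"]=o
    return p
def ray(p,xy):
    e,r,K=cam(p); d=np.linalg.inv(K)@[xy[0],xy[1],1]; d=r@(d*[1,-1,-1]); return e,d/np.linalg.norm(d)
def proj(p,X):
    e,r,K=cam(p); c=r.T@(np.array(X)-e)*[1,-1,-1]; c=K@c; return c[:2]/c[2]
def atz(p,xy,z):
    e,d=ray(p,xy); return e+d*(z-e[2])/d[2]
def tri(*prs):
    A=0;b=0;L=[ray(p,xy) for p,xy in prs]
    for e,d in L:
        M=np.eye(3)-np.outer(d,d);A=A+M;b=b+M@e
    X=np.linalg.solve(A,b); return X,max(np.linalg.norm((np.eye(3)-np.outer(d,d))@(X-e)) for e,d in L)
def save(p,n): cv2.imwrite("pics/"+n,p["color"][:,:,::-1])
E
cat > a.py <<'E'
from h import *
np.set_printoptions(precision=4,suppress=True)
s=snap("scene");t=snap("top");save(s,"s.png");save(t,"t.png")
print([k for k in s], cam(s)[0],cam(t)[0])
for q in "bottle_mid mill_mid jar_mid cellar_mid pad_a tall_end bowl_2".split():
    for n,p in (("s",s),("t",t)):
        print(q,n,[(np.round(d["xy"]),round(d["confidence"],2)) for d in models.tip_of(p,q)[:6]])
print(robot.get_obs())
E
python3 a.py
```

```text
['color', 'camera_matrix', 'eye', 'rotation', 'shot', 'obs'] [-0.751  -0.9263  0.9507] [0.4393 0.004  1.1908]
bottle_mid s [(array([318., 271.]), 0.94)]
bottle_mid t [(array([361., 315.]), 0.66)]
mill_mid s [(array([240., 244.]), 0.77)]
mill_mid t [(array([247., 304.]), 0.88)]
jar_mid s [(array([371., 301.]), 0.78)]
jar_mid t [(array([418., 309.]), 0.79)]
cellar_mid s [(array([294., 274.]), 0.88), (array([266., 265.]), 0.81), (array([406., 328.]), 0.74), (array([202., 230.]), 0.73)]
cellar_mid t [(array([173., 291.]), 0.88), (array([462., 320.]), 0.86), (array([288., 304.]), 0.82), (array([323., 311.]), 0.68), (array([211., 292.]), 0.55)]
pad_a s [(array([292., 246.]), 0.71), (array([272., 239.]), 0.54), (array([309., 258.]), 0.5), (array([253., 226.]), 0.42)]
pad_a t [(array([279., 251.]), 0.85), (array([306., 251.]), 0.8), (array([244., 247.]), 0.61), (array([213., 243.]), 0.59)]
tall_end s [(array([240., 223.]), 0.92), (array([250., 230.]), 0.6)]
tall_end t [(array([194., 240.]), 0.96), (array([249., 306.]), 0.54)]
bowl_2 s [(array([309., 225.]), 0.89)]
bowl_2 t [(array([253., 185.]), 0.66)]
{'time': 0.8, 'joint_positions': array([ 1.0479,  0.0872,  1.3706, -0.    ,  1.6836, -0.1031]), 'qvel': array([-0.0002, -0.0001, -0.0005,  0.0006,  0.0021,  0.0011]), 'joint_torque': array([  0.0008, -33.9992, -30.2575,   0.072 ,   0.0233,  -0.    ]), 'tool_pos': array([0.2242, 0.5023, 0.4048]), 'ee_rot': array([3.1414, 0.    , 2.7218]), 'wrist_force': array([ 0.974 , -1.2264,  0.2007]), 'wrist_torque': array([ 0.0119,  0.0386, -0.0413]), 'finger_force': 0.0, 'width': 0.09400790057403913}
```

```bash
python3 -c "
import cv2
a=cv2.imread('pics/t.png')[150:370,130:500];cv2.imwrite('pics/tc.png',cv2.resize(a,(740,440),interpolation=2))
a=cv2.imread('pics/s.png')[170:370,160:460];cv2.imwrite('pics/sc.png',cv2.resize(a,(780,520),interpolation=2))"
```

```text
(no output)
```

View pics/tc.png

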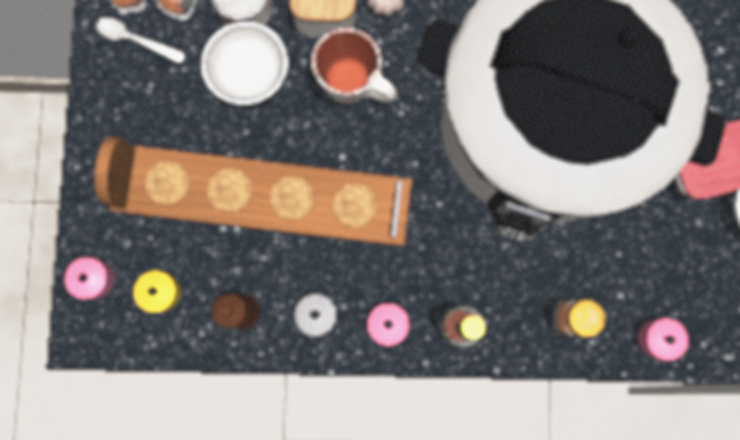

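View pics/sc.png

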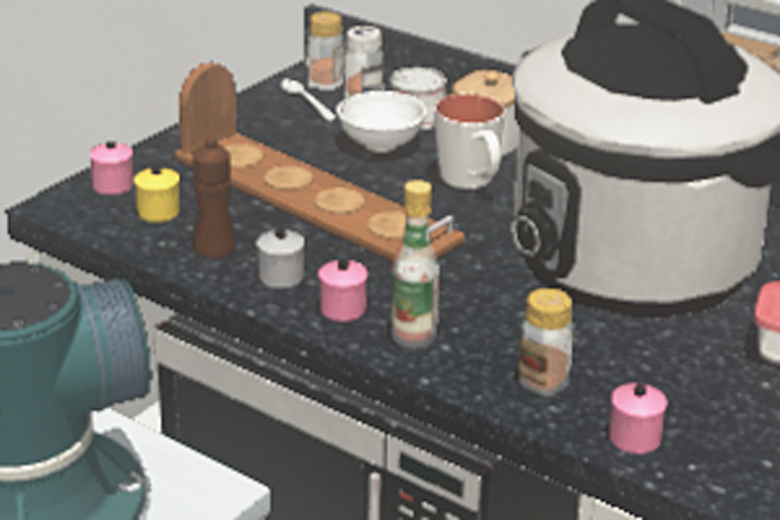

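The top view shows the rack's tall end at the left (full-image pixel about 190,238) and pads at about (213,241), (244,245), (276,249) and (307,252). The steel pot is at about (287,307), between the mill and a pink look-alike. The scene view agrees, with the steel pot at about (268,269).

```bash
cat > b.py <<'E'
from h import *
np.set_printoptions(precision=4,suppress=True)
s=snap("scene");t=snap("top")
near=dict(bottle_mid=((318,271),(361,315)),mill_mid=((240,244),(247,304)),jar_mid=((371,301),(418,309)),cellar_mid=((266,265),(288,304)),
 pad_a=((253,228),(213,242)),pad_b=((272,238),(244,246)),pad_c=((291,247),(277,250)),pad_d=((310,257),(306,252)),tall_end=((240,223),(194,240)),bowl_2=((309,225),(253,185)))
for q,(a,b) in near.items():
    r=[]
    for p,c in ((s,a),(t,b)):
        l=[np.array(d["xy"]) for d in models.tip_of(p,q)]
        l=[x for x in l if np.linalg.norm(x-c)<9]
        r.append(min(l,key=lambda x:np.linalg.norm(x-c)) if l else np.array(c))
    X,e=tri((s,r[0]),(t,r[1])); print(q,X,round(e,4),r)
for n,p in (("s",s),("t",t)):
  for q in "bottle_mid mill_mid jar_mid cellar_mid pad_a".split():
    for d in models.masks_of(p,q): 
        ys,xs=np.where(d["mask"]); print(n,q,np.round(d["xy"],1),xs.min(),xs.max(),ys.min(),ys.max(),round(d["confidence"],2))
E
python3 b.py
```

```text
bottle_mid [-0.1559 -0.4612  1.0708] 1.4065 [array([320.2, 272.1]), array([361.6, 310.6])]
mill_mid [-0.1559 -0.4612  1.0708] 1.4065 [array([240.3, 244.4]), array([250.4, 301.3])]
jar_mid [-0.1559 -0.4612  1.0708] 1.4065 [array([369.8, 300. ]), array([419.1, 307.3])]
cellar_mid [-0.1559 -0.4612  1.0708] 1.4065 [array([265.5, 268.9]), array([287.3, 302.7])]
pad_a [-0.1559 -0.4612  1.0708] 1.4065 [array([255.4, 228.4]), array([215.6, 244.3])]
pad_b [-0.1559 -0.4612  1.0708] 1.4065 [array([272. , 238.6]), array([245.7, 243. ])]
pad_c [-0.1559 -0.4612  1.0708] 1.4065 [array([293.7, 246.5]), array([275.2, 248.4])]
pad_d [-0.1559 -0.4612  1.0708] 1.4065 [array([311.2, 259.1]), array([305.5, 250.5])]
tall_end [-0.1559 -0.4612  1.0708] 1.4065 [array([239.2, 224.1]), array([191.3, 236.5])]
bowl_2 [-0.1559 -0.4612  1.0708] 1.4065 [array([306.7, 225.4]), array([255.1, 184. ])]
s bottle_mid [322.  278.1] 310 328 240 303 0.6
s mill_mid [238.2 248.3] 234 250 223 268 0.75
s mill_mid [240.6 206.8] 229 250 194 227 0.72
s jar_mid [369.1 298.9] 360 380 281 320 0.58
s jar_mid [241.7 209.8] 229 250 194 2
[... 361 characters left out ...]
6 232 0.49
t bottle_mid [362.6 308.7] 350 371 304 322 0.84
t mill_mid [248.9 304.8] 236 260 297 314 0.82
t mill_mid [253.  180.9] 230 272 161 202 0.74
t mill_mid [214.7 243.2] 203 223 231 252 0.57
t jar_mid [420.6 308.8] 406 430 301 318 0.91
t cellar_mid [462.3 320.5] 449 471 311 328 0.76
t cellar_mid [324.1 309.7] 314 333 303 322 0.69
t cellar_mid [288.1 306.9] 277 296 298 317 0.58
t cellar_mid [172.5 291.9] 162 186 279 299 0.58
t cellar_mid [208.1 295.1] 197 219 286 305 0.54
t cellar_mid [242.8 247.8] 234 255 235 255 0.15
t pad_a [241.1 245.1] 235 254 235 255 0.94
t pad_a [304.9 250.8] 295 317 242 263 0.8
t pad_a [275.1 248.9] 265 285 240 259 0.68
t pad_a [212.1 244.3] 202 224 231 252 0.57
```

```bash
sed -i 's/np.array(p\["rotation"\])/(R.from_euler("xyz",p["rotation"]).as_matrix() if np.ndim(p["rotation"])==1 else np.array(p["rotation"]))/' h.py
sed -i '/^for n,p in/,$d' b.py; echo 'print(s["rotation"],t["rotation"],s["camera_matrix"],t["camera_matrix"])
for u in ((213,241.5),(244.5,244.5),(275.5,249),(307,252.5)): print(atz(t,u,.018))' >>b.py; python3 b.py
```

```text
bottle_mid [ 0.4361 -0.1275  0.0977] 0.0058 [array([319.5, 269. ]), array([366.4, 309.8])]
mill_mid [0.4432 0.1659 0.0721] 0.0039 [array([240, 244]), array([249.5, 304.8])]
jar_mid [ 0.4453 -0.2819  0.0624] 0.0036 [array([370.6, 297.9]), array([423.8, 308. ])]
cellar_mid [0.4406 0.0672 0.0215] 0.0003 [array([266.8, 269.7]), array([288.2, 307.6])]
pad_a [0.6146 0.2694 0.0366] 0.0028 [array([253.6, 224.6]), array([213.7, 241. ])]
pad_b [0.6121 0.1919 0.0243] 0.0042 [array([272.1, 235. ]), array([242.9, 243.6])]
pad_c [0.5906 0.0965 0.0218] 0.0021 [array([291, 247]), array([278.5, 252. ])]
pad_d [0.5968 0.0246 0.0073] 0.0009 [array([310.4, 257.3]), array([305.5, 250.8])]
tall_end [0.6257 0.3316 0.0258] 0.0041 [array([242. , 221.2]), array([191.4, 237.3])]
bowl_2 [ 0.7962  0.1809 -0.01  ] 0.0063 [array([309, 225]), array([251.2, 182.2])]
[ 1.0876 -0.025  -0.9553] [ 0.1547 -0.0162 -1.5488] [[618.8368   0.     317.2276]
 [  0.     618.8368 234.876 ]
 [  0.       0.       1.    ]] [[433.694    0.     318.9332]
 [  0.     433.694  241.0704]
 [  0.       0.       1.    ]]
[0.6143 0.2778 0.018 ]
[0.6081 0.1918 0.018 ]
[0.5978 0.1069 0.018 ]
[0.5902 0.0209 0.018 ]
```

```bash
cat >> h.py <<'E'
def plan(target,yaw=None,step=50):
    "rows to a TCP target, tool axes (mm)"
    o=robot.get_obs(); r=np.array(o["ee_rot"]); M=R.from_euler("xyz",r) 
    T=R.from_euler("xyz",[np.pi,0,r[2] if yaw is None else yaw])
    w=(M.inv()*T).as_rotvec(); d=T.inv().apply(np.array(target)-o["tool_pos"])*1000
    n=int(np.ceil(np.linalg.norm(d)/step)); m=int(np.ceil(np.linalg.norm(w)/.18))
    print("turn",m,np.round(w/max(m,1),4),"total",np.round(w,4),"then shift",np.round(d,1),"=",n,"x",np.round(d/max(n,1),1))
E
python3 -c "
from h import *
p=snap('wrist');print(np.round(p['tool_from_camera'],3),np.round(p['camera_matrix'],1))
plan([.50,.10,.45],1.478)"
```

```text
[[ 0.     0.974  0.225  0.065]
 [ 1.    -0.001  0.     0.001]
 [ 0.     0.225 -0.974  0.02 ]
 [ 0.     0.     0.     1.   ]] [[388.1   0.  315.6]
 [  0.  388.1 243.4]
 [  0.    0.    1. ]]
turn 7 [ 0.     -0.      0.1777] total [ 0.     -0.      1.2438] then shift [-374.9  311.9  -45.3] = 10 x [-37.5  31.2  -4.5]
```

Call:
step_arm(commands=[[[0,0,0,0,0,0.1777,94],[0,0,0,0,0,0.1777,94],[0,0,0,0,0,0.1777,94],[0,0,0,0,0,0.1777,94],[0,0,0,0,0,0.1777,94],[0,0,0,0,0,0.1777,94],[0,0,0,0,0,0.1777,94],[-40,39,-5.5,0,0,0,94],[-40,39,-5.5,0,0,0,94],[-40,39,-5.5,0,0,0,94],[-40,39,-5.5,0,0,0,94],[-40,39,-5.5,0,0,0,94],[-40,39,-5.5,0,0,0,94],[-40,39,-5.5,0,0,0,94],[-35,39,-7,0,0,0,94],[0,0,0,0,0,0,94],[0,0,0,0,0,0,94]]])

```text
time: 5.68
tool_pos: [0.5054, 0.1598, 0.45]
ee_rot: [-3.141, -0.0, 1.478]
wrist_force: [-1.0, 0.5, -0.6]
width: 0.094
finger_force: 0.0
```

```bash
cat > c.py <<'E'
from h import *
import pickle,sys
n=sys.argv[1]
o=robot.get_obs();print(o["time"],o["tool_pos"],o["ee_rot"])
p=snap("wrist");save(p,n+".png")
D={}
for q in "bottle_mid mill_mid jar_mid cellar_mid pad_a tall_end".split():
    D[q]=[(np.array(d["xy"]),d["confidence"]) for d in models.tip_of(p,q)]
    print(q,[(np.round(x,1),round(c,2),np.round(atz(p,x,dict(b=.0915,m=.071,j=.05,c=.0305,p=.015,t=.015)[q[0]])[:2],3)) for x,c in D[q]])
pickle.dump((p,D),open(n+".pkl","wb"))
E
python3 c.py w1
```

```text
5.675 [0.50543093 0.15981145 0.44998269] [-3.14074239e+00 -4.86733990e-04  1.47767087e+00]
bottle_mid []
mill_mid [(array([247.9, 219.4]), 0.72, array([0.442, 0.172]))]
jar_mid []
cellar_mid [(array([268.5, 384.1]), 0.76, array([ 0.433, -0.028])), (array([263.7,  98.7]), 0.73, array([0.465, 0.282])), (array([266. , 305.1]), 0.67, array([0.442, 0.069]))]
pad_a [(array([408.6, 179.7]), 0.91, array([0.606, 0.19 ])), (array([413.5,  91.1]), 0.85, array([0.615, 0.277])), (array([400.7, 325.4]), 0.66, array([0.591, 0.024])), (array([409.1, 254.3]), 0.62, array([0.604, 0.108]))]
tall_end [(array([415.4,  28.5]), 0.71, array([0.619, 0.335]))]
```

View pics/w1.png

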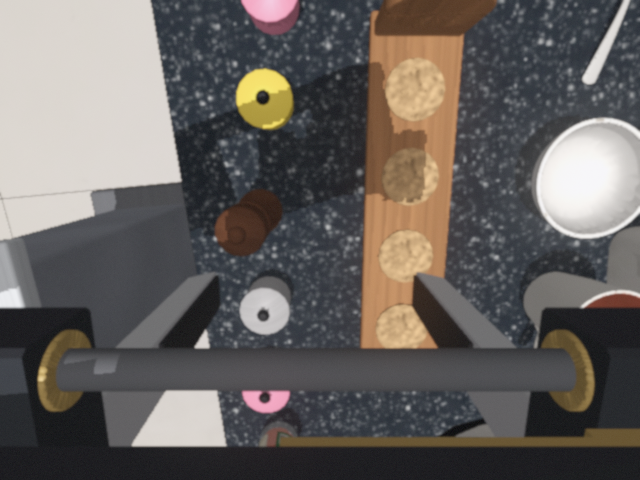

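The first wrist view shows all four pads in a straight row at about (415,90), (410,176), (406,256) and (401,328). The mill is at (240,230) and the steel pot at (265,306). Next view is over the bottle.

Call:
step_arm(commands=[[[-40,-3,0,0,0,0,94],[-40,-3,0,0,0,0,94],[-40,-3,0,0,0,0,94],[-40,-3,0,0,0,0,94],[-40,-3,0,0,0,0,94],[-40,-3,0,0,0,0,94],[-40,-3,0,0,0,0,94],[-30,0,0,0,0,0,94],[0,0,0,0,0,0,94],[0,0,0,0,0,0,94]]])

```text
time: 7.28
tool_pos: [0.456, -0.1463, 0.4502]
ee_rot: [3.141, -0.001, 1.479]
wrist_force: [0.4, 0.2, 0.0]
width: 0.0943
finger_force: 0.0
```

```bash
python3 c.py w2
```

```text
7.275 [ 0.4559819  -0.14633917  0.45022755] [ 3.14144822e+00 -7.90165307e-04  1.47854972e+00]
bottle_mid [(array([281.3, 200.4]), 0.62, array([ 0.428, -0.118]))]
mill_mid []
jar_mid [(array([319.8, 337.7]), 0.82, array([ 0.449, -0.271]))]
cellar_mid [(array([305.5, 425.2]), 0.69, array([ 0.421, -0.392]))]
pad_a [(array([436.5,  30. ]), 0.78, array([0.59 , 0.026]))]
tall_end []
```

View pics/w2.png

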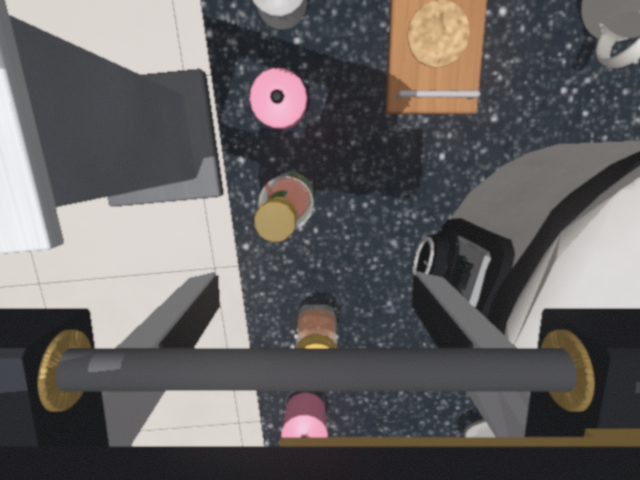

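```bash
cat > d.py <<'E'
from h import *
import pickle
np.set_printoptions(precision=4,suppress=True)
p1,_=pickle.load(open("w1.pkl","rb"));p2,_=pickle.load(open("w2.pkl","rb"))
t=snap("top");s=snap("scene")
print("cap w2",atz(p2,(275,222),.183),"foot-ish",atz(p2,(290,197),0.05))
print("cap tri top", tri((p2,(275,222)),(t,(130+473/2,150+327/2)),(s,(160+417/2.6,170+187/2.6))))
print("jar", atz(p2,(319.8,337.7),.05))
print("cap jar",tri((t,(130+586/2,150+318/2)),(s,(160+549/2.6,170+303/2.6))))
print("knob",[atz(p2,(415,255),z) for z in (0,.1,.2)], "rim",[atz(p2,(505,340),z) for z in (.1,.2,.3)])
px=[(415,90),(410,176),(406,256),(401,328)]
P=np.array([atz(p1,x,.018) for x in px]); print(P, atz(p2,(438,33),.018))
print("tri d",tri((p1,(401,328)),(p2,(438,33))))
for i,x in enumerate(px): print("tri",tri((p1,x),(t,[(213,241.5),(244.5,244.5),(275.5,249),(307,252.5)][i])))
# fit row 86 mm
i=np.array([1.5,.5,-.5,-1.5]);c=P.mean(0);v=(i[:,None]*P).sum(0);v/=np.linalg.norm(v)
F=c+i[:,None]*.086*v; print("fit",F,v,"res",P-F)
e=proj(p1,c);print(proj(p2,F[3]))
E
python3 d.py
```

```text
cap w2 [ 0.432  -0.1211  0.183 ] foot-ish [ 0.4332 -0.1195  0.05  ]
cap tri top (array([ 0.4317, -0.1223,  0.1799]), np.float64(0.0011150493747331834))
jar [ 0.4489 -0.2714  0.05  ]
cap jar (array([ 0.4453, -0.2757,  0.0941]), np.float64(0.0011296876365023598))
knob [array([ 0.565 , -0.2037,  0.    ]), array([ 0.5412, -0.1752,  0.1   ]), array([ 0.5173, -0.1466,  0.2   ])] rim [array([ 0.6214, -0.2643,  0.1   ]), array([ 0.5733, -0.2088,  0.2   ]), array([ 0.5252, -0.1533,  0.3   ])]
[[0.6156 0.278  0.018 ]
 [0.6074 0.1936 0.018 ]
 [0.5997 0.1073 0.018 ]
 [0.5905 0.0223 0.018 ]] [0.5905 0.0221 0.018 ]
tri d (array([0.5906, 0.0221, 0.0177]), np.float64(4.844988199869715e-06))
tri (array([0.6139, 0.277 , 0.023 ]), np.float64(0.0005084762107582114))
tri (array([0.6092, 0.193 , 0.0101]), np.float64(2.9381014101752872e-05))
tri (array([0.5987, 0.1071, 0.0181]), np.float64(0.0009583226772899285))
tri (array([0.5908, 0.021 , 0.0154]), np.float64(0.0002296928946301016))
fit [[0.6157 0.2787 0.018 ]
 [0.6074 0.1931 0.018 ]
 [0.5991 0.1075 0.018 ]
 [0.5909 0.0219 0.018 ]] [0.0964 0.9953 0.    ] res [[-0.0002 -0.0007 -0.    ]
 [-0.0001  0.0005  0.    ]
 [ 0.0006 -0.0002  0.    ]
 [-0.0003  0.0004 -0.    ]]
[438.3446  33.1619]
```

Pads are fitted to within 1 mm, and the bottle axis is at about (0.432, -0.121) with its cap at z≈0.180 (stated 0.183). I'll grip the bottle 140 mm up.

Call:
step_arm(commands=[[[23,-26,0,0,0,0,94],[0,0,40,0,0,0,94],[0,0,40,0,0,0,94],[0,0,30,0,0,0,94],[0,0,20,0,0,0,94],[0,0,0,0,0,0,94],[0,0,0,0,0,0,25],[0,0,0,0,0,0,25],[0,0,0,0,0,0,25],[0,0,0,0,0,0,25],[0,0,0,0,0,0,15],[0,0,0,0,0,0,15]]])

```text
time: 9.22
tool_pos: [0.4321, -0.1217, 0.3202]
ee_rot: [-3.141, -0.0, 1.478]
wrist_force: [-0.7, 0.6, 0.2]
width: 0.0376
finger_force: 12.9
```

Call:
step_arm(commands=[[[0,0,0,0,0,0,5],[0,0,0,0,0,0,5],[0,0,-5,0,0,0,5],[0,0,-15,0,0,0,5],[0,0,-20,0,0,0,5]]])

```text
time: 9.85
tool_pos: [0.4321, -0.1217, 0.3607]
ee_rot: [-3.141, -0.0, 1.478]
wrist_force: [-0.3, 0.1, -2.7]
width: 0.0365
finger_force: 29.5
```

Call:
step_arm(commands=[[[0,0,-30,0,0,0,5],[0,0,-30,0,0,0,5],[40,8,0,0,0,0,5],[45,17,0,0,0,0,5],[50,19,0,0,0,0,5],[50,19,0,0,0,0,5],[50,19,0,0,0,0,5],[50,19,0,0,0,0,5],[50,19,0,0,0,0,5],[45,16,0,0,0,0,5],[35.6,9.9,0,0,0,0,5],[0,0,0,0,0,0,5],[0,0,0,0,0,0,5]]])

```text
time: 11.48
tool_pos: [0.616, 0.2782, 0.4204]
ee_rot: [-3.141, 0.001, 1.478]
wrist_force: [0.3, 0.3, -2.8]
width: 0.0366
finger_force: 29.5
```

```bash
python3 -c "
from h import *
p=snap('wrist');save(p,'w3.png');plan([.6157,.2787,.34],1.474)
s=snap('scene');cv2.imwrite('pics/s3.png',cv2.resize(s['color'][140:300,180:340,::-1],(480,480),interpolation=2))
cv2.imwrite('pics/w3.png',cv2.hconcat([cv2.resize(p['color'][...,::-1],(400,300)),cv2.resize(s['color'][120:300,170:410,::-1],(400,300))]))
"
```

```text
turn 1 [0.0003 0.0003 0.003 ] total [0.0003 0.0003 0.003 ] then shift [ 0.9 -0.3 80.7] = 2 x [ 0.5 -0.2 40.3]
```

View pics/w3.png

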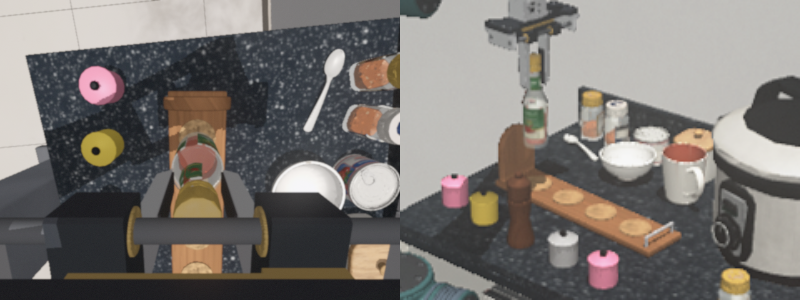

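The bottle hangs upright over pad a, next to the tall end. Lowering it.

Call:
step_arm(commands=[[[0.9,0,35,0,0,0,5],[0,0,25,0,0,0,5],[0,0,12,0,0,0,5],[0,0,6,0,0,0,5],[0,0,2,0,0,0,5],[0,0,1,0,0,0,5],[0,0,0,0,0,0,5]]])

```text
time: 12.45
tool_pos: [0.6162, 0.2795, 0.3401]
ee_rot: [3.14, -0.001, 1.478]
wrist_force: [0.2, 1.4, -3.0]
width: 0.0364
finger_force: 29.5
```

Call:
step_arm(commands=[[[0,0,1.5,0,0,0,5],[0,0,0.5,0,0,0,5],[0,0,0,0,0,0,5]]])

```text
time: 12.82
tool_pos: [0.6162, 0.2794, 0.3383]
ee_rot: [3.14, -0.001, 1.478]
wrist_force: [-0.3, 0.1, 1.1]
width: 0.0367
finger_force: 29.8
```

Call:
step_arm(commands=[[[0,0,0,0,0,0,50],[0,0,0,0,0,0,70],[0,0,0,0,0,0,94],[0,0,0,0,0,0,94],[0,0,-15,0,0,0,94],[0,0,-30,0,0,0,94],[0,0,-40,0,0,0,94],[0,0,-35,0,0,0,94],[-44,-37,0,0,0,0,94],[-44,-38,0,0,0,0,94],[-44,-38,0,0,0,0,94],[-43,-37,0,0,0,0,94],[0,0,0,0,0,0,94],[0,0,0,0,0,0,94]]])

```text
time: 14.58
tool_pos: [0.4506, 0.1192, 0.4586]
ee_rot: [3.139, -0.001, 1.478]
wrist_force: [-0.4, -0.0, 0.7]
width: 0.0938
finger_force: 0.0
```

```bash
python3 c.py w4
```

```text
14.575 [0.45059265 0.11918946 0.45855059] [ 3.13874544e+00 -1.12492895e-03  1.47763548e+00]
bottle_mid [(array([505.8,   4.5]), 0.57, array([0.621, 0.287]))]
mill_mid []
jar_mid [(array([452.4, 213.5]), 0.25, array([0.59 , 0.113]))]
cellar_mid [(array([314.5, 264.1]), 0.83, array([0.446, 0.068])), (array([310.4, 346.2]), 0.83, array([ 0.432, -0.029])), (array([312.5,  52.4]), 0.8, array([0.464, 0.281])), (array([449.5, 213.9]), 0.57, array([0.594, 0.11 ]))]
pad_a [(array([442.8, 285.9]), 0.86, array([0.59 , 0.024])), (array([452.5, 214.1]), 0.83, array([0.602, 0.106])), (array([456.5, 137.8]), 0.61, array([0.607, 0.187]))]
tall_end []
```

View pics/w4.png

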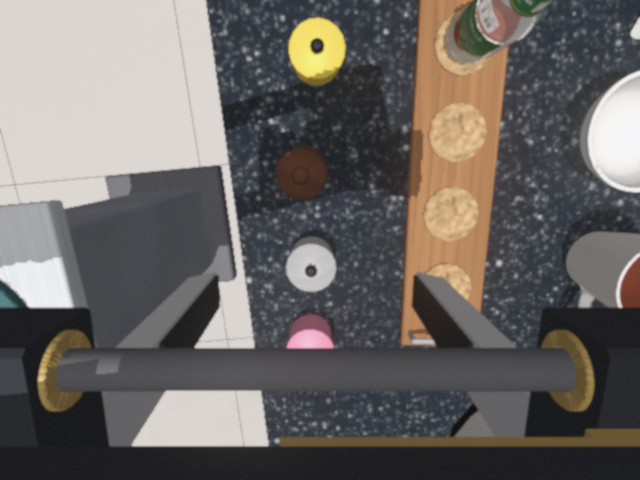

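```bash
cat > e.py <<'E'
from h import *
import pickle
np.set_printoptions(precision=4,suppress=True)
p1,_=pickle.load(open("w1.pkl","rb"));p4,_=pickle.load(open("w4.pkl","rb"))
print("mill",tri((p1,(237,234)),(p4,(301,175))),atz(p4,(301,175),.14))
print("mill old head",atz(p4,(301,174),.122))
print("cellar",tri((p1,(264,314)),(p4,(311,271))),atz(p4,(311,271),.06))
print("padc",atz(p4,(451,214),.018),"padb",atz(p4,(458,132),.018))
plan([*atz(p4,(301,175),.14)[:2],.289],1.478)
E
python3 e.py
```

```text
mill (array([0.4447, 0.1701, 0.1339]), np.float64(0.0002509682377234154)) [0.4451 0.1702 0.14  ]
mill old head [0.4444 0.1701 0.122 ]
cellar (array([0.4416, 0.0659, 0.0477]), np.float64(0.000267570235071593)) [0.4422 0.0694 0.06  ]
padc [0.5994 0.1072 0.018 ] padb [0.6079 0.1932 0.018 ]
turn 1 [-0.0008  0.0001  0.0007] total [-0.0008  0.0001  0.0007] then shift [ 49.9 -10.8 167.9] = 4 x [12.5 -2.7 42. ]
```

Call:
step_arm(commands=[[[30,-6,0,0,0,0,94],[20,-5,0,0,0,0,94],[0,0,45,0,0,0,94],[0,0,45,0,0,0,94],[0,0,40,0,0,0,94],[0,0,27,0,0,0,94],[0,0,11,0,0,0,94],[0,0,2,0,0,0,94],[0,0,0,0,0,0,60],[0,0,0,0,0,0,45],[0,0,0,0,0,0,38],[0,0,0,0,0,0,20],[0,0,0,0,0,0,20],[0,0,0,0,0,0,20],[0,0,-5,0,0,0,20],[0,0,-15,0,0,0,20]]])

```text
time: 16.92
tool_pos: [0.4438, 0.1698, 0.3067]
ee_rot: [-3.139, 0.001, 1.478]
wrist_force: [0.5, -0.2, -2.3]
width: 0.0417
finger_force: 30.0
```

Call:
step_arm(commands=[[[0,0,-30,0,0,0,20],[0,0,-25,0,0,0,20],[8,36,0,0,0,0,20],[10,40,0,0,0,0,20],[10,40,0,0,0,0,20],[8,34,0,0,0,0,20],[2.3,10.8,0,0,0,0,20],[0,0,0,0,0,0,20],[0,0,25,0,0,0,20],[0,0,16,0,0,0,20],[0,0,8,0,0,0,20],[0,0,3,0,0,0,20],[0,0,0,0,0,0,20]]])

```text
time: 18.55
tool_pos: [0.6078, 0.1932, 0.3107]
ee_rot: [3.141, -0.0, 1.478]
wrist_force: [0.4, 0.2, -1.8]
width: 0.0413
finger_force: 30.0
```

Call:
step_arm(commands=[[[0,0,2,0,0,0,20],[0,0,1,0,0,0,20],[0,0,0,0,0,0,20]]])

```text
time: 18.92
tool_pos: [0.6079, 0.1931, 0.3072]
ee_rot: [3.141, -0.0, 1.478]
wrist_force: [-0.1, -1.0, -1.5]
width: 0.0414
finger_force: 30.0
```

Call:
step_arm(commands=[[[0,0,0.8,0,0,0,20],[0,0,0,0,0,0,20]]])

```text
time: 19.18
tool_pos: [0.6078, 0.1931, 0.3063]
ee_rot: [-3.141, -0.0, 1.478]
wrist_force: [-0.6, 0.4, -1.6]
width: 0.0418
finger_force: 30.0
```

Call:
step_arm(commands=[[[0,0,0.8,0,0,0,20],[0,0,0,0,0,0,20]]])

```text
time: 19.42
tool_pos: [0.6078, 0.1931, 0.3055]
ee_rot: [-3.141, 0.0, 1.478]
wrist_force: [0.4, 0.5, -1.6]
width: 0.0413
finger_force: 30.0
```

Call:
step_arm(commands=[[[0,0,0.8,0,0,0,20],[0,0,0,0,0,0,20]]])

```text
time: 19.68
tool_pos: [0.6078, 0.1931, 0.3053]
ee_rot: [3.141, -0.0, 1.478]
wrist_force: [-0.9, -0.1, 1.2]
width: 0.0417
finger_force: 30.0
```

Call:
step_arm(commands=[[[0,0,0,0,0,0,55],[0,0,0,0,0,0,75],[0,0,0,0,0,0,94],[0,0,0,0,0,0,94],[0,0,-15,0,0,0,94],[0,0,-40,0,0,0,94],[0,0,-45,0,0,0,94],[0,0,-40,0,0,0,94],[-20,-45,0,0,0,0,94],[-30,-45,0,0,0,0,94],[-40,-33,0,0,0,0,94],[-55,0,0,0,0,0,94],[-58,0,0,0,0,0,94],[-58,0,0,0,0,0,94],[-58,0,0,0,0,0,94],[-58,0,0,0,0,0,94],[-58,0,0,0,0,0,94],[-50,0,0,0,0,0,94],[-11,0,0,0,0,0,94],[0,0,0,0,0,0,94]]])

```text
time: 22.18
tool_pos: [0.4392, -0.2894, 0.4454]
ee_rot: [3.141, -0.0, 1.477]
wrist_force: [0.5, 1.3, -0.1]
width: 0.094
finger_force: 0.0
```

```bash
python3 c.py w5; python3 -c "
from h import *
s=snap('scene');a=cv2.imread('pics/w5.png')
cv2.imwrite('pics/w5b.png',cv2.hconcat([cv2.resize(a,(440,330)),cv2.resize(s['color'][150:300,190:350,::-1],(352,330),interpolation=2)]))"
```

```text
22.175 [ 0.4392416  -0.28943486  0.44540191] [ 3.14084306e+00 -3.96239176e-04  1.47696029e+00]
bottle_mid []
mill_mid []
jar_mid []
cellar_mid [(array([306.6, 317.7]), 0.79, array([ 0.419, -0.397]))]
pad_a []
tall_end []
```

View pics/w5b.png

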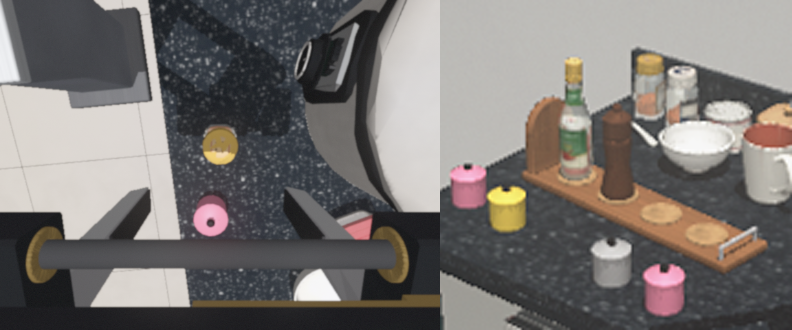

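Bottle and mill stand upright on the two pads beside the tall end, and the jar cap is at about (320,212) in the wrist view. I'll check clearance to the cooker.

```bash
python3 -c "
from h import *
import pickle
np.set_printoptions(precision=4,suppress=True)
p,_=pickle.load(open('w5.pkl','rb'));t=snap('top')
a=p['color'][100:330,200:520,::-1];
print(atz(p,(320,212.5),.1),tri((p,(320,212.5)),(t,(423,309))))
for u in ((443,140),(455,190),(490,230),(432,90)):print(u,[atz(p,u,z)[:2] for z in (.05,.12,.2)])
plan([*atz(p,(320,212.5),.1)[:2],.268],1.478)
cv2.imwrite('pics/w5c.png',cv2.resize(a,(640,460),interpolation=2))
"
```

```text
[ 0.4447 -0.2725  0.1   ] (array([ 0.4447, -0.2715,  0.1068]), np.float64(7.62563540250475e-05))
(443, 140) [array([ 0.5654, -0.2226]), array([ 0.5431, -0.2228]), array([ 0.5176, -0.2231])]
(455, 190) [array([ 0.576 , -0.2703]), array([ 0.5518, -0.2617]), array([ 0.524 , -0.2518])]
(490, 230) [array([ 0.6099, -0.3129]), array([ 0.5793, -0.2963]), array([ 0.5444, -0.2774])]
(432, 90) [array([ 0.5563, -0.1775]), array([ 0.5357, -0.1861]), array([ 0.5122, -0.196 ])]
turn 1 [ 0.0002 -0.      0.0011] total [ 0.0002 -0.      0.0011] then shift [ 16.5   3.7 176.9] = 4 x [ 4.1  0.9 44.2]
```

View pics/w5c.png

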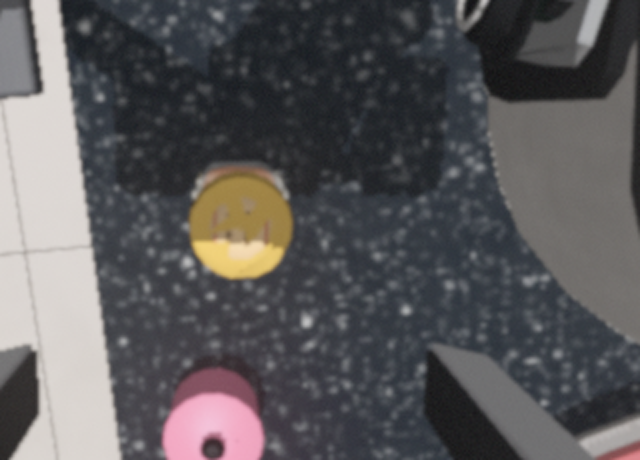

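Clearance to the cooker is only about 1 cm with the closing line along x, so I'll pick the jar with the gripper turned a quarter.

Call:
step_arm(commands=[[[0,0,0,0,0,-0.185,94],[0,0,0,0,0,-0.185,94],[0,0,0,0,0,-0.185,94],[0,0,0,0,0,-0.185,94],[0,0,0,0,0,-0.185,94],[0,0,0,0,0,-0.185,94],[0,0,0,0,0,-0.185,94],[0,0,0,0,0,-0.185,94],[0,0,0,0,0,-0.185,94],[-5.5,17,0,0,0,0,94],[0,0,45,0,0,0,94],[0,0,35,0,0,0,94],[0,0,0,0,0,0,94]]])

```text
time: 24.25
tool_pos: [0.4445, -0.2708, 0.3615]
ee_rot: [3.137, -0.005, 3.141]
wrist_force: [1.0, -0.2, 0.2]
width: 0.0939
finger_force: 0.0
```

```bash
python3 -c "
from h import *
plan([.4447,-.2725,.268],np.pi)"
```

```text
turn 1 [ 0.0049 -0.0055 -0.0002] total [ 0.0049 -0.0055 -0.0002] then shift [-0.2 -1.7 93.5] = 2 x [-0.1 -0.8 46.8]
```

Call:
step_arm(commands=[[[0,-1.5,35,0,0,0,94],[0,0,30,0,0,0,94],[0,0,20,0,0,0,94],[0,0,8,0,0,0,94],[0,0,0,0,0,0,60],[0,0,0,0,0,0,48],[0,0,0,0,0,0,40],[0,0,0,0,0,0,20],[0,0,0,0,0,0,20],[0,0,0,0,0,0,20],[0,0,0,0,0,0,20]]])

```text
time: 25.62
tool_pos: [0.4449, -0.2739, 0.2718]
ee_rot: [-3.142, 0.0, -3.14]
wrist_force: [-0.6, 0.2, 0.6]
width: 0.0435
finger_force: 30.0
```

Call:
step_arm(commands=[[[0,0,-20,0,0,0,20],[0,0,-40,0,0,0,20],[0,0,-40,0,0,0,20],[0,40,0,0,0,0,20],[0,55,0,0,0,0,20],[0,55,0,0,0,0,20],[0,55,0,0,0,0,20],[0,45,0,0,0,0,20],[0,20,0,0,0,0,20],[0,0,0,0,0,0.185,20],[0,0,0,0,0,0.185,20],[0,0,0,0,0,0.185,20],[0,0,0,0,0,0.185,20],[0,0,0,0,0,0.185,20],[0,0,0,0,0,0.185,20],[0,0,0,0,0,0.185,20],[0,0,0,0,0,0.185,20],[0,0,0,0,0,0.185,20],[0,0,0,0,0,0,20]]])

```text
time: 28.0
tool_pos: [0.4444, -0.0038, 0.3714]
ee_rot: [-3.141, -0.0, 1.48]
wrist_force: [-0.2, 0.8, -1.3]
width: 0.0437
finger_force: 30.0
```

```bash
python3 -c "
from h import *
plan([.5995,.1075,.293])"
```

```text
turn 1 [-0.0008 -0.0001  0.    ] total [-0.0008 -0.0001  0.    ] then shift [124.9 144.4  78.4] = 5 x [25.  28.9 15.7]
```

Call:
step_arm(commands=[[[20,24,0,0,0,0,20],[32,37,0,0,0,0,20],[35,40,0,0,0,0,20],[25,29,0,0,0,0,20],[12.9,14.4,0,0,0,0,20],[0,0,0,0,0,0,20],[0,0,35,0,0,0,20],[0,0,25,0,0,0,20],[0,0,13,0,0,0,20],[0,0,5,0,0,0,20],[0,0,1.5,0,0,0,20],[0,0,0,0,0,0,20]]])

```text
time: 29.5
tool_pos: [0.6001, 0.1071, 0.2935]
ee_rot: [3.14, -0.0, 1.478]
wrist_force: [-0.5, -0.4, -1.8]
width: 0.0433
finger_force: 30.0
```

Call:
step_arm(commands=[[[0,-0.8,1.5,0,0,0,20],[0,0,1,0,0,0,20],[0,0,0,0,0,0,20]]])

```text
time: 29.88
tool_pos: [0.5991, 0.1072, 0.2899]
ee_rot: [3.141, -0.0, 1.478]
wrist_force: [-0.1, 0.1, -0.5]
width: 0.0433
finger_force: 30.0
```

Call:
step_arm(commands=[[[0,0,0.6,0,0,0,20],[0,0,0,0,0,0,20]]])

```text
time: 30.12
tool_pos: [0.5991, 0.1072, 0.2899]
ee_rot: [3.141, -0.0, 1.478]
wrist_force: [-1.8, -0.2, 3.1]
width: 0.0437
finger_force: 30.0
```

Call:
step_arm(commands=[[[0,0,0,0,0,0,55],[0,0,0,0,0,0,75],[0,0,0,0,0,0,94],[0,0,0,0,0,0,94],[0,0,-15,0,0,0,94],[0,0,-40,0,0,0,94],[0,0,-50,0,0,0,94],[0,0,-45,0,0,0,94],[-25,-37,0,0,0,0,94],[-25,-38,0,0,0,0,94],[-25,-38,0,0,0,0,94],[-26,-37,0,0,0,0,94],[0,0,0,0,0,0,94],[0,0,0,0,0,0,94]]])

```text
time: 31.88
tool_pos: [0.4405, 0.0206, 0.4403]
ee_rot: [3.139, -0.0, 1.478]
wrist_force: [-0.3, 0.0, 0.4]
width: 0.0941
finger_force: 0.0
```

```bash
python3 c.py w6
```

```text
31.875 [0.44049325 0.0206477  0.44030959] [ 3.13902248e+00 -4.61751528e-04  1.47766788e+00]
bottle_mid []
mill_mid []
jar_mid [(array([486.9, 110.1]), 0.77, array([0.606, 0.11 ]))]
cellar_mid [(array([314.3, 172.3]), 0.98, array([0.445, 0.068])), (array([311.3, 267. ]), 0.6, array([ 0.432, -0.028]))]
pad_a [(array([456.2, 202.4]), 0.79, array([0.59 , 0.023]))]
tall_end []
```

View pics/w6.png

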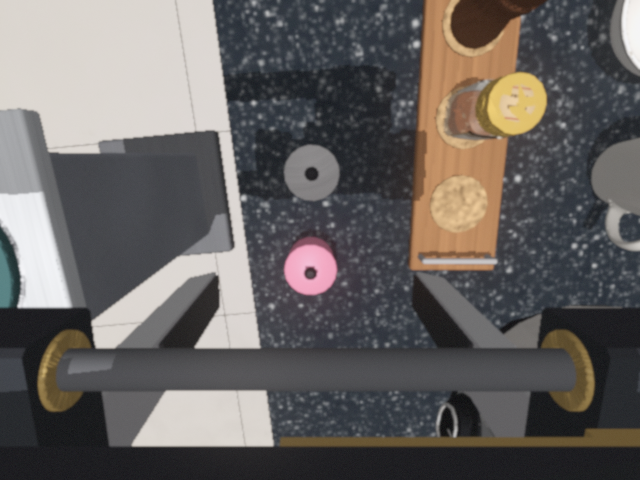

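The steel pot is at (312,173) in this view, the jar stands on the third pad, and the wire-end pad (459,203) is free.

```bash
python3 -c "
from h import *
import pickle
p,_=pickle.load(open('w6.pkl','rb'));p1,_=pickle.load(open('w1.pkl','rb'))
X=atz(p,(311.5,173),.055);print(X,tri((p,(311,173)),(p1,(264,314))),atz(p,(459,203),.018))
plan([X[0],X[1],.206])"
```

```text
[0.44203273 0.06911811 0.055     ] (array([0.44205575, 0.06887025, 0.05371635]), np.float64(0.0005544089695694548)) [0.5914413  0.02256446 0.018     ]
turn 1 [-0.0008 -0.0001  0.    ] total [-0.0008 -0.0001  0.    ] then shift [ 48.2  -3.3 232.9] = 5 x [ 9.6 -0.7 46.6]
```

Call:
step_arm(commands=[[[28,-2,0,0,0,0,94],[20,-1,0,0,0,0,94],[0,0,45,0,0,0,94],[0,0,50,0,0,0,94],[0,0,50,0,0,0,94],[0,0,40,0,0,0,94],[0,0,28,0,0,0,94],[0,0,14,0,0,0,94],[0,0,5,0,0,0,94],[0,0,0,0,0,0,94],[0,0,0,0,0,0,65],[0,0,0,0,0,0,55],[0,0,0,0,0,0,45],[0,0,0,0,0,0,30],[0,0,0,0,0,0,30],[0,0,0,0,0,0,30],[0,0,0,0,0,0,30]]])

```text
time: 34.35
tool_pos: [0.4419, 0.0686, 0.2073]
ee_rot: [3.141, -0.0, 1.478]
wrist_force: [-0.6, -1.2, 0.1]
width: 0.0506
finger_force: 30.0
```

Call:
step_arm(commands=[[[0,0,-15,0,0,0,30],[0,0,-30,0,0,0,30],[0,0,-15,0,0,0,30],[-12,15,0,0,0,0,30],[-15,35,0,0,0,0,30],[-5.8,40,0,0,0,0,30],[0,37,0,0,0,0,30],[0,20,0,0,0,0,30],[0,5.7,0,0,0,0,30],[0,0,0,0,0,0,30],[0,0,20,0,0,0,30],[0,0,13,0,0,0,30],[0,0,5,0,0,0,30],[0,0,1.5,0,0,0,30],[0,0,0,0,0,0,30]]])

```text
time: 36.22
tool_pos: [0.5909, 0.0218, 0.2282]
ee_rot: [3.141, -0.0, 1.478]
wrist_force: [0.4, 0.7, -0.5]
width: 0.0506
finger_force: 30.0
```

Call:
step_arm(commands=[[[0,0,1.5,0,0,0,30],[0,0,1,0,0,0,30],[0,0,0,0,0,0,30]]])

```text
time: 36.6
tool_pos: [0.5909, 0.0218, 0.2253]
ee_rot: [3.141, -0.0, 1.478]
wrist_force: [-0.6, -0.1, -0.6]
width: 0.0505
finger_force: 30.0
```

Call:
step_arm(commands=[[[0,0,0.6,0,0,0,30],[0,0,0,0,0,0,30]]])

```text
time: 36.85
tool_pos: [0.5909, 0.0218, 0.2253]
ee_rot: [3.141, -0.0, 1.478]
wrist_force: [-0.9, -0.5, 3.6]
width: 0.0503
finger_force: 30.0
```

Call:
step_arm(commands=[[[0,0,0,0,0,0,65],[0,0,0,0,0,0,80],[0,0,0,0,0,0,94],[0,0,0,0,0,0,94],[0,0,-15,0,0,0,94],[0,0,-45,0,0,0,94],[0,0,-55,0,0,0,94],[0,0,-55,0,0,0,94],[0,0,-50,0,0,0,94],[20,-30,0,0,0,0,94],[35,-50,0,0,0,0,94],[35,-50,0,0,0,0,94],[20,-30,0,0,0,0,94],[0,0,0,0,0,0,94],[0,0,0,0,0,0,94]]])

```text
time: 38.72
tool_pos: [0.442, 0.1459, 0.4454]
ee_rot: [3.14, -0.0, 1.478]
wrist_force: [0.0, -0.4, -0.6]
width: 0.094
finger_force: 0.0
```

```bash
cat > f.py <<'E'
from h import *
w=snap("wrist");s=snap("scene");t=snap("top")
P=[(.6157,.2787),(.6074,.1931),(.5991,.1075),(.5909,.0219)];H=[.183,.142,.1,.061];r=[.0235,.0245,.0225,.025]
ims=[]
for p in (w,s,t):
    sc=3;im=cv2.resize(p["color"][...,::-1],None,fx=sc,fy=sc,interpolation=2)
    for (x,y),h,q in zip(P,H,r):
        c=proj(p,(x,y,.018+h))
        cv2.circle(im,tuple(int(v*sc) for v in c),2,(255,0,255),-1)
        a=np.linspace(0,6.3,40);pts=np.array([proj(p,(x+q*np.cos(u),y+q*np.sin(u),.018)) for u in a])*sc
        cv2.polylines(im,[pts.astype(int)],True,(255,255,0),1)
    ims.append(im)
a=ims[0][0:1050,1050:1920];b=ims[1][480:870,660:1050]
cv2.imwrite("pics/f.png",cv2.hconcat([cv2.resize(a,(400,480)),cv2.resize(b,(400,480))]))
c=ims[2][600:830,560:960];cv2.imwrite("pics/ft.png",cv2.resize(c,(760,437)))
E
python3 f.py
```

```text
(no output)
```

View pics/f.png

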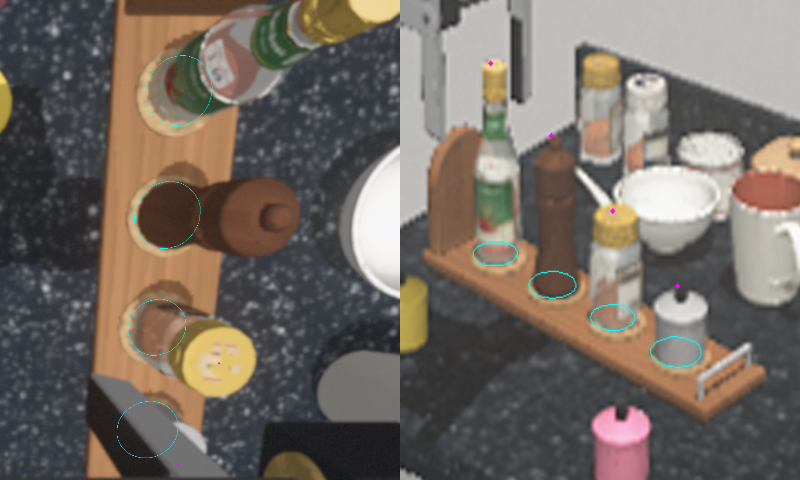

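View pics/ft.png

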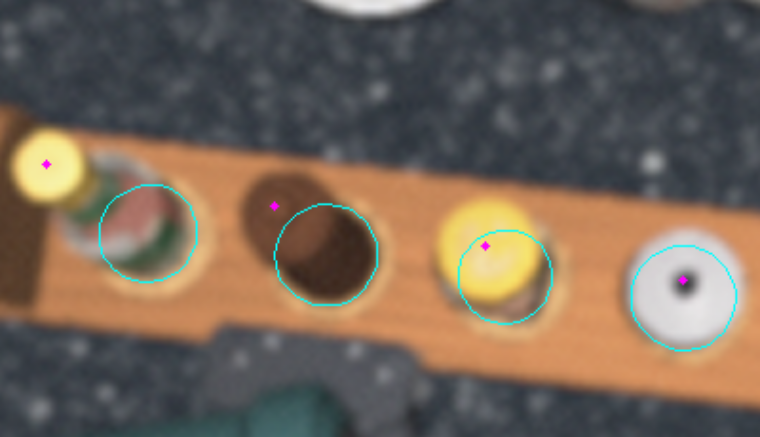

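The overlays show all four items upright, in order of height and centred on their pads to within a few millimetres. The bowl and look-alikes are untouched and the gripper is clear, so I'm handing in.

```bash
python3 -c "
from h import *
print(robot.close_job())"
```

```text
the job is handed in; nothing more can be done
None
```

The job is handed in at about 39 s of the 112 s allowed: bottle, pepper mill, jar and salt pot stand upright on the four pads, tallest next to the tall wooden end, centred to within a few millimetres in the final pictures; bowl and look-alikes untouched.

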